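# Hold the snap ring open at the groove of a disc-filter stand

### The job

Rebuild the filter pack on the small steel stand: put the white ceramic disc over the upright post so that it lies flat on its seat, then the brass pressure plate flat on top of it. Then pinch the two red tabs of the spring-wire snap ring together so that it spreads fully, pass it from above over the post's head, lower it level with the groove, and finish while still holding it there, spread open and level around the post but touching neither post nor plate: I want to press the pack down before the ring snaps shut. Leave the other things on the bench where they are.

Things in the scene. Friction and masses are not known exactly. Their poses are not given: they have to be found in the camera images.
- filter_stand: Fixed steel stand, 83 mm high, place and yaw vary. Origin: centre of its underside on the bench, z up. Round foot 76 mm across, 13 mm high; neck 26 mm across; flat seat 44 mm across at z = 34 mm; from it an upright post, 16 mm diameter, whose last 7 mm taper to 9 mm. A brass hose barb 13 mm thick sticks out to 47 mm from the axis along its own +x at z = 20 mm.
- seat (a point): Centre of the stand's seat surface, on the post's axis, 34 mm above the bench; z up.
- groove (a point): Centre of the post's groove, on the axis, 59.5 mm above the bench; z up. The groove is 11 mm in diameter and runs from 54.5 to 65 mm above the bench (lower shoulder bevelled from 52 mm); above it is the 16 mm head. With both discs on, the plate's top is 8.5 mm below this point; the post's top is 23.5 mm above it.
- ceramic_disc: Loose white ceramic filter disc: flat ring, 52 mm outside diameter, 20 mm hole, 10 mm thick, about 60 g, lying flat on the bench. Origin: centre of its underside, on the hole's axis; z up. Grip it across the outside, at any yaw. The places of disc, plate and snap ring are swapped about.
- pressure_plate: Loose brass pressure plate: flat ring, 52 mm outside diameter, 20 mm hole, 7 mm thick, about 90 g, lying flat on the bench. Origin: centre of its underside, on the hole's axis; z up. Gripped like the disc. Seated, its underside is 10 mm above the seat.
- snap_ring: Loose spring-wire snap ring, 51 g, lying flat, closed. Origin: in its underside plane, at the centre of the round opening it has when spread; z up, x towards the tabs. Wire 4 mm thick, at z = 0 to 4 mm (to 9 mm where it crosses, x = 12 to 17 mm). Hinge coil 9 mm across, 9 mm high at x = -18 mm; two half loops run from it round both sides, cross in front and end in two upright red tabs.
- ring_center (a point): Centre of the ring's opening, on the ring's origin axis at the middle of the wire, 2 mm above its underside; axes as the ring's. Closed, the opening is a pointed oval 12 mm wide, too narrow for the post's head; fully spread it is a circle of 25 mm.
- ring_tabs (a point): Grip point midway between the red tabs: x = 21.5 mm, z = 20 mm in the ring's frame; fingers close along the ring's y. Each tab 15 mm long (x), 4 mm thick, its top at z = 30 mm. Closed: toed 0.36 rad each, middles at x = 16 mm, 53 mm over the outer front edges; spread: parallel, 21 mm over their outside, at a stop. Fingertips 6 to 10 mm over the ring's underside stay clear of the plate.
- ring_left (a joint): Opening angle of the ring's left half loop, rad: 0 = closed, 0.36 = fully spread (stop). Sprung shut: pinching the tabs takes 2.5 N at first, about 7 N at the stop; grip with 15 to 25 N to hold it there.
- ring_right (a joint): The same for the right half loop; the two open equally.
- beaker: Bystander: glass beaker, 72 mm across, 92 mm high, behind the stand. Origin: centre of its underside.
- amber_bottle: Bystander: small amber bottle with red cap, 43 mm across, 88 mm high. Origin: centre of its underside.
- tape: Bystander: roll of tape lying flat, 96 mm across, 25 mm high. Origin: centre of its underside.
- jar_front: Bystander: sample jar with red lid, 63 mm across, 72 mm high. Origin: centre of its underside.
- spoon: Bystander: black measuring spoon lying on the bench, 151 mm long. Origin: centre of its underside.
- notebook: Bystander: closed purple notebook, 210 x 152 x 14 mm, lying on the bench. Origin: centre of its underside.

How it is judged:
By the outcome, as a careful person would: the job done as asked, in the order asked, and still so for the second after the job is handed in, while the arm keeps its last pose, push and grip.
It also fails if it takes over 67 s, if anything falls off the work surface, if the arm or the gripper's body presses on something with over 40 N, if the wrist force passes 120 N, or if a joint passes its speed limit or range.

### The arm

A 7-joint arm with a two-finger parallel gripper is mounted at the origin on a cart in front of the work surface, level with it; the furniture and walls round the work are solid. World frame = base frame: x ahead of the robot, y to its left, z up, the work surface at z = 0. Lengths are in m, angles in rad, forces in N, time in s.
With the tool pointing down it reaches from about 0.425 to 0.875 m from the base axis. Payload 4.7 kg.
Tool frame: the origin (TCP) lies midway between the tips of the shut fingers; the grasp point (between the pads) lies 19 mm behind it; z points along the fingers, y is the line along which they close (so a half turn about z gives the same grasp; the last joint's range is limited). The gripper opens to 87 mm and grips with 3 to 60 N. Pads are 19 mm wide; open, the fingers measure 117 mm over their backs; the gripper's body (75 mm by 190 mm) begins 51 mm behind the grasp point.
Start: joints at [-1.119, 0.321, -0.07, 1.45, 0.023, 1.371, -0.057], TCP at [0.276, 0.589, 0.223] pointing down, gripper open.
Joint ranges: [-2.86, 2.86], [-0.3, 2.09], [-1.38, 1.24], [0.06, 2.45], [-1.56, 4.7], [0.09, 2.05], [-2.69, 2.69]. Speed limits (rad/s): [2.57, 2.57, 3.14, 3.14, 3.14, 3.14, 3.14].

### API

Orientations are given as a 3x3 rotation matrix whose columns are the frame's x, y, z axes.
In Python, from bench import sensors, grab_frame, camera_info, workorder gives the robot as it stands.
- The arm moves only by the shell command python3 -m handwheel 'ROWS'. ROWS is JSON, a list of rows, each an object with "delta_rot": the turn, a rotation vector about the tool's x, y, z in units of 6 degrees (1.0 is 6 degrees), a list of three; "xyz": the shift along the tool's x, y, z in m, a list of three; "gripper": the opening, from 0 (shut) to 1 (fully open). A call has 1 to 20 rows; each row is the pose to reach, as a shift and turn from the pose commanded when the call began, along the tool's axes at that moment; what a row does not reach only later rows make up. A row lasts 1/10 s, in which the tool goes at most 50 mm and 8.59 degrees, less where a joint would pass 70% of its speed; a pose out of reach is approached as far as the arm can. A call with a gripper value outside its range is refused whole. The fingers move at their own pace and stop on an object; the grip force is fixed at half the most. Time passes only in rows, so rows that repeat a pose let the fingers close. It gives the time, the measured TCP pose, the force, the opening and the grip force at its end, in the units of the state.
- sensors.state(): the state, without advancing time (a new reading comes with each control period).
- grab_frame(name): name is "scene" or "top"; returns (picture, depth): 420x560x3 uint8, red, green, blue; 420x560 float32, m along the optical axis (not along the pixel's ray), 0 where there is no reading.
- camera_info(name): a dict with "fx", "fy", "cx", "cy" (pixels), "world_from_camera" (4x4, takes a point from camera to world coordinates). Camera axes: x right, y down, z forward; pixel columns grow to the right and rows downward; lengths in m; the calibration is good to about 2 mm. A picture is of the moment at which its call begins. camera_info takes no time and is no camera call.
- workorder.finish_job(): hands the job in; it is judged then, once.
The state is a dict: "time": time; "joint_positions": joint angles; "dq": joint speeds; "joint_efforts": joint torques, N m; "tcp_pos": TCP position; "orientation": TCP orientation; "contact_force": force on the tool from outside, world axes, zero at the start; "moment": the same for the moment, N m; "finger_gap": finger opening in m; "grip_force": force on a finger pad.
Only numpy, scipy, OpenCV 4.12 (cv2) and the standard library are available. Lean on these libraries where they do the work, as an engineer would, in place of code of your own. Each camera call takes 0.05 s, during which the arm holds its last target. There are 200 camera calls.

## Working session

There is one attempt and no reset: what is moved stays moved. The work goes in short steps, Python scripts to look and compute and a shell command to move; the robot and the scene stay as the last step left them, time stands still between calls to the robot, and variables do not carry over. Pictures are saved under pics/ and viewed, at most 13 in all, crops included, and the job is handed in when it is done.

```bash
mkdir -p pics; ls
python3 - <<'E'
from bench import sensors, grab_frame, camera_info
import numpy as np,cv2
for n in("scene","top"):
    p,d=grab_frame(n); cv2.imwrite(f"pics/{n}0.png",p[:,:,::-1]); np.save(f"{n}0.npy",d)
    c=camera_info(n); print(n,c["fx"],c["cx"],c["cy"],np.round(c["world_from_camera"],3).tolist())
s=sensors.state(); print(s)
E
```

```text
pics
scene 398.3587696813457 283.1280551481303 207.01129715043697 [[0.836, -0.32, 0.446, 0.028], [-0.549, -0.479, 0.685, -0.775], [-0.005, -0.817, -0.577, 0.761], [0.0, 0.0, 0.0, 1.0]]
top 392.143093707612 275.11336587863457 202.8080917158871 [[-0.029, -0.996, 0.082, 0.455], [-0.999, 0.032, 0.03, 0.026], [-0.033, -0.081, -0.996, 1.169], [0.0, 0.0, 0.0, 1.0]]
{'time': 0.1, 'joint_positions': array([-1.1189252 ,  0.32173246, -0.07008043,  1.45156247,  0.02260283,
        1.37079646, -0.05689809]), 'dq': array([-0.00033038, -0.00129991, -0.00043631, -0.0033079 , -0.00045653,
        0.00097234, -0.0012051 ]), 'joint_efforts': array([-2.43010090e-04, -4.92565835e+01, -4.05937051e-01, -3.13403714e+01,
       -6.42329757e-02,  3.93215159e-02,  5.88038051e-05]), 'tcp_pos': array([0.27538509, 0.5882301 , 0.22157676]), 'orientation': array([[-9.05710027e-01,  4.23897327e-01, -6.35798285e-04],
       [ 4.23897792e-01,  9.05708637e-01, -1.58962034e-03],
       [-9.79878137e-05, -1.70924857e-03, -9.99998534e-01]]), 'contact_force': array([-0.22014735,  0.35952079, -0.74394634]), 'moment': array([-0.00901048, -0.04755759,  0.00180015]), 'grip_force': 0.0, 'finger_gap': 0.0868639615252527}
```

View pics/top0.png

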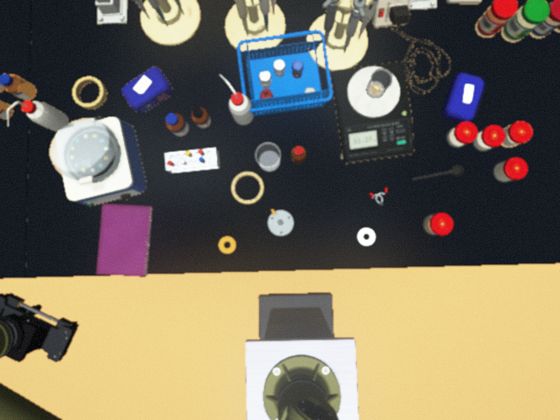

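View pics/scene0.png

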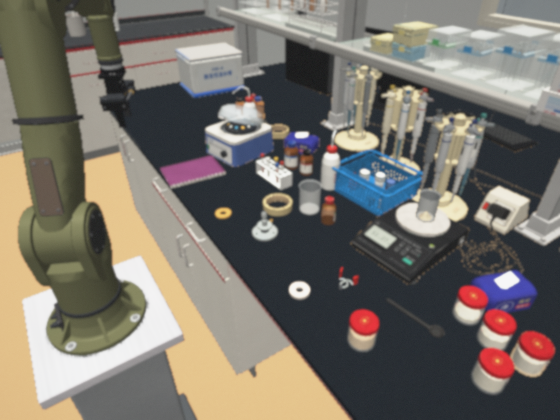

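Top view: stand (281,222) with its barb towards the upper left, brass plate (227,245), white disc (366,236), ring (378,196) with red tabs. The scene view shows the same at (264,229), (223,213), (299,290) and (347,278). Next I measure centroids and view enlarged crops.

```bash
cat > h.py <<'E'
from bench import sensors, grab_frame, camera_info
import numpy as np,cv2
def ray(n,u,v,z):
    c=camera_info(n);T=np.array(c["world_from_camera"])
    r=T[:3,:3]@np.array([(u-c["cx"])/c["fx"],(v-c["cy"])/c["fy"],1]);o=T[:3,3]
    return o+r*(z-o[2])/r[2]
def px(n,p):
    c=camera_info(n);T=np.linalg.inv(np.array(c["world_from_camera"]));q=T[:3,:3]@np.array(p)+T[:3,3]
    return np.array([c["fx"]*q[0]/q[2]+c["cx"],c["fy"]*q[1]/q[2]+c["cy"]])
def blob(img,box,f):
    x0,y0,x1,y1=box;m=f(img[y0:y1,x0:x1].astype(int)).astype(np.uint8)
    k=max(cv2.findContours(m,cv2.RETR_EXTERNAL,cv2.CHAIN_APPROX_NONE)[0],key=cv2.contourArea)
    (a,b),r=cv2.minEnclosingCircle(k);M=cv2.moments(cv2.drawContours(m*0,[k],-1,1,-1),True)
    return x0+M['m10']/M['m00'],y0+M['m01']/M['m00'],r,M['m00']
white=lambda a:a.min(2)>110
brass=lambda a:(a[:,:,0]>90)&(a[:,:,0]-a[:,:,2]>50)
notblack=lambda a:a.max(2)>70
red=lambda a:(a[:,:,0]>110)&(a[:,:,0]-a[:,:,1]>70)
E
python3 - <<'E'
from h import *
t=cv2.imread("pics/top0.png")[:,:,::-1];s=cv2.imread("pics/scene0.png")[:,:,::-1]
for nm,n,im,box,f,z in [("disc","top",t,(350,222,382,252),white,.010),("disc","scene",s,(284,276,315,304),white,.006),
 ("plate","top",t,(214,233,240,257),brass,.007),("plate","scene",s,(212,204,235,222),brass,.004),
 ("foot","top",t,(262,204,300,240),notblack,.013),("foot","scene",s,(248,205,280,243),notblack,.013)]:
    b=blob(im,box,f);print(nm,n,np.round(b,1),ray(n,b[0],b[1],z).round(4))
for n,im,box in(("top",t,(366,182,392,208)),("scene",s,(334,262,362,292))):
    x0,y0,x1,y1=box;m=red(im[y0:y1,x0:x1].astype(int)).astype(np.uint8)
    k,l,st,ce=cv2.connectedComponentsWithStats(m)
    for i in range(1,k):
        if st[i,4]>3:print("tab",n,st[i,4],ce[i]+[x0,y0],ray(n,*(ce[i]+[x0,y0]),.022).round(4))
r=lambda i,b:cv2.resize(i[b[1]:b[3],b[0]:b[2]],(400,300),interpolation=cv2.INTER_CUBIC)
o=np.vstack([np.hstack([r(t,(350,180,398,216)),r(t,(257,203,305,239))]),np.hstack([r(s,(324,260,372,296)),r(s,(240,206,288,242))])])
cv2.imwrite("pics/crop1.png",o[:,:,::-1])
E
```

```text
disc top [366.  236.2   9.7 295. ] [ 0.4434 -0.2022  0.01  ]
disc scene [299.  289.6  11.1 334. ] [ 0.4457 -0.2047  0.006 ]
plate top [226.9 244.6   9.4 277. ] [0.4305 0.2075 0.007 ]
plate scene [222.8 212.6   8.5 168. ] [0.4338 0.2067 0.004 ]
foot top [280.  222.2  15.5 622. ] [0.4919 0.048  0.013 ]
foot scene [266.  224.3  20.4 735. ] [0.5123 0.0656 0.013 ]
tab top 16 [385.8125 189.6875] [ 0.5768 -0.2636  0.022 ]
tab top 13 [371.38461538 194.53846154] [ 0.564  -0.2212  0.022 ]
tab scene 22 [340.81818182 270.77272727] [ 0.5663 -0.2234  0.022 ]
tab scene 35 [355.14285714 279.08571429] [ 0.5773 -0.2668  0.022 ]
```

View pics/crop1.png

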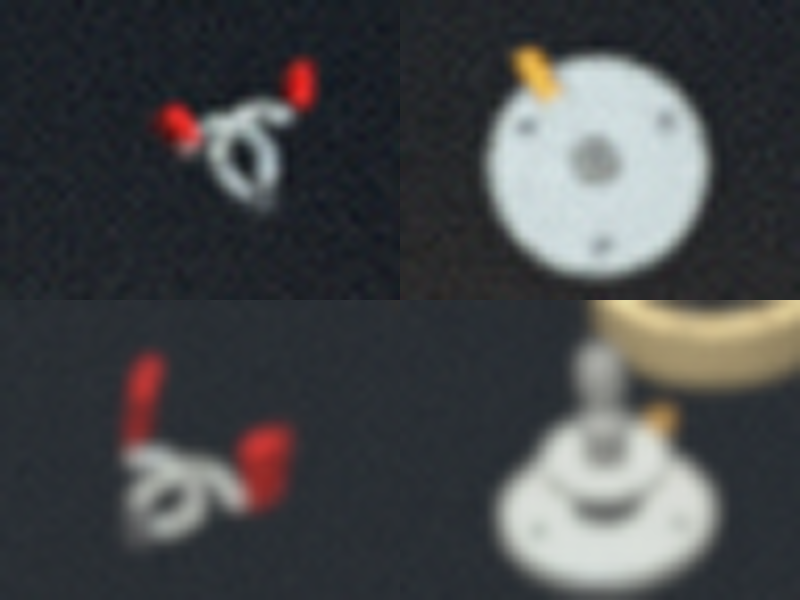

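```bash
cat >> h.py <<'E'
from scipy.spatial.transform import Rotation as R
def to(*targets):
    s=sensors.state();O=s["orientation"];p=s["tcp_pos"]
    for x,y,z,yaw in targets: # yaw deg: direction of tool y in world
        a=np.radians(yaw);Y=np.array([np.cos(a),np.sin(a),0]);Z=np.array([0,0,-1.]);T=np.c_[np.cross(Y,Z),Y,Z]
        print((x,y,z,yaw),"xyz",(O.T@(np.array([x,y,z])-p)).round(4),"rot",(np.degrees(R.from_matrix(O.T@T).as_rotvec())/6).round(3))
E
python3 - <<'E'
from h import *
print("post top",ray("top",280.6,222.2,.083),"foot",ray("top",280.8,222.8,.013),"scene post",ray("scene",263.8,211.8,.083))
p=ray("top",280.7,222.5,.05);print(px("scene",[.494,.045,.083]),px("scene",[.494,.045,.0]))
to((.46,.25,.16,0),(.4445,-.2035,.13,0))
E
```

```text
post top [0.48944662 0.04503425 0.083     ] foot [0.48990996 0.04574405 0.013     ] scene post [0.4925049  0.04148797 0.083     ]
[263.61827171 211.04496865] [264.538527   233.24306799]
(0.46, 0.25, 0.16, 0) xyz [-0.3106 -0.228   0.062 ] rot [-1.400e-02  1.000e-02  1.082e+01]
(0.4445, -0.2035, 0.13, 0) xyz [-0.4888 -0.6452  0.0927] rot [-1.400e-02  1.000e-02  1.082e+01]
```

```bash
python3 -m handwheel '[{"xyz":[-0.04,-0.03,0.01],"delta_rot":[0,0,1.2],"gripper":1},{"xyz":[-0.08,-0.06,0.02],"delta_rot":[0,0,2.4],"gripper":1},{"xyz":[-0.12,-0.09,0.03],"delta_rot":[0,0,3.6],"gripper":1},{"xyz":[-0.16,-0.12,0.03],"delta_rot":[0,0,4.8],"gripper":1},{"xyz":[-0.2,-0.15,0.04],"delta_rot":[0,0,6],"gripper":1},{"xyz":[-0.24,-0.18,0.05],"delta_rot":[0,0,7.2],"gripper":1},{"xyz":[-0.28,-0.205,0.06],"delta_rot":[0,0,8.4],"gripper":1},{"xyz":[-0.31,-0.23,0.06],"delta_rot":[0,0,9.6],"gripper":1},{"xyz":[-0.33,-0.27,0.065],"delta_rot":[0,0,10.82],"gripper":1},{"xyz":[-0.35,-0.31,0.07],"delta_rot":[0,0,10.82],"gripper":1},{"xyz":[-0.368,-0.355,0.07],"delta_rot":[0,0,10.82],"gripper":1},{"xyz":[-0.386,-0.4,0.075],"delta_rot":[0,0,10.82],"gripper":1},{"xyz":[-0.404,-0.445,0.08],"delta_rot":[0,0,10.82],"gripper":1},{"xyz":[-0.422,-0.49,0.085],"delta_rot":[0,0,10.82],"gripper":1},{"xyz":[-0.44,-0.53,0.09],"delta_rot":[0,0,10.82],"gripper":1},{"xyz":[-0.458,-0.57,0.09],"delta_rot":[0,0,10.82],"gripper":1},{"xyz":[-0.475,-0.61,0.09],"delta_rot":[0,0,10.82],"gripper":1},{"xyz":[-0.489,-0.645,0.0927],"delta_rot":[0,0,10.82],"gripper":1},{"xyz":[-0.489,-0.645,0.0927],"delta_rot":[0,0,10.82],"gripper":1},{"xyz":[-0.489,-0.645,0.0927],"delta_rot":[0,0,10.82],"gripper":1}]'
python3 - <<'E'
from h import *
to((.4445,-.2035,.13,0),(.4445,-.2035,.004,0))
E
```

```text
time: 2.1
tcp_pos: [0.4445, -0.2031, 0.1295]
orientation: [[0.002, 1.0, -0.001], [1.0, -0.002, 0.0], [0.0, -0.001, -1.0]]
contact_force: [0.9, -0.0, -0.1]
finger_gap: 0.087
grip_force: 0.0
(0.4445, -0.2035, 0.13, 0) xyz [-0.0004  0.     -0.0005] rot [-0.008 -0.004 -0.022]
(0.4445, -0.2035, 0.004, 0) xyz [-4.000e-04  1.000e-04  1.255e-01] rot [-0.008 -0.004 -0.022]
```

```bash
python3 -m handwheel '[{"xyz":[0,0,0.04],"delta_rot":[0,0,0],"gripper":1},{"xyz":[0,0,0.08],"delta_rot":[0,0,0],"gripper":1},{"xyz":[0,0,0.11],"delta_rot":[0,0,0],"gripper":1},{"xyz":[0,0,0.125],"delta_rot":[0,0,0],"gripper":1},{"xyz":[0,0,0.125],"delta_rot":[0,0,0],"gripper":1},{"xyz":[0,0,0.125],"delta_rot":[0,0,0],"gripper":0.5},{"xyz":[0,0,0.125],"delta_rot":[0,0,0],"gripper":0.5},{"xyz":[0,0,0.125],"delta_rot":[0,0,0],"gripper":0.5},{"xyz":[0,0,0.125],"delta_rot":[0,0,0],"gripper":0.5},{"xyz":[0,0,0.125],"delta_rot":[0,0,0],"gripper":0.5},{"xyz":[0,0,0.125],"delta_rot":[0,0,0],"gripper":0.5},{"xyz":[0,0,0.125],"delta_rot":[0,0,0],"gripper":0.5}]'
python3 - <<'E'
from h import *
to((.491,.044,.13,0))
E
```

```text
time: 3.3
tcp_pos: [0.4453, -0.2027, 0.0052]
orientation: [[0.0, 1.0, 0.0], [1.0, -0.0, 0.0], [0.0, 0.0, -1.0]]
contact_force: [-0.3, 1.0, 3.3]
finger_gap: 0.0502
grip_force: 30.0
(0.491, 0.044, 0.13, 0) xyz [ 0.2468  0.0457 -0.1247] rot [ 0.004 -0.002 -0.001]
```

```bash
python3 -m handwheel '[{"xyz":[0,0,-0.03],"delta_rot":[0,0,0],"gripper":0.5},{"xyz":[0,0,-0.07],"delta_rot":[0,0,0],"gripper":0.5},{"xyz":[0.03,0.005,-0.105],"delta_rot":[0,0,0],"gripper":0.5},{"xyz":[0.07,0.012,-0.12],"delta_rot":[0,0,0],"gripper":0.5},{"xyz":[0.11,0.02,-0.125],"delta_rot":[0,0,0],"gripper":0.5},{"xyz":[0.15,0.028,-0.125],"delta_rot":[0,0,0],"gripper":0.5},{"xyz":[0.19,0.036,-0.125],"delta_rot":[0,0,0],"gripper":0.5},{"xyz":[0.22,0.042,-0.125],"delta_rot":[0,0,0],"gripper":0.5},{"xyz":[0.247,0.0457,-0.125],"delta_rot":[0,0,0],"gripper":0.5},{"xyz":[0.247,0.0457,-0.125],"delta_rot":[0,0,0],"gripper":0.5},{"xyz":[0.247,0.0457,-0.125],"delta_rot":[0,0,0],"gripper":0.5}]'
python3 - <<'E'
from h import *
p,d=grab_frame("scene")
for q in([.491,.044,.083],[.491,.044,.135]):print(px("scene",q))
to((.491,.044,.1,0))
cv2.imwrite("pics/s2.png",cv2.resize(p[160:250,210:330,::-1],(800,600),interpolation=cv2.INTER_CUBIC))
E
```

```text
time: 4.4
tcp_pos: [0.4905, 0.0442, 0.1295]
orientation: [[-0.001, 1.0, -0.001], [1.0, 0.001, -0.001], [-0.001, -0.001, -1.0]]
contact_force: [0.3, 0.6, -0.9]
finger_gap: 0.05
grip_force: 30.0
[262.91074333 211.54719863]
[262.27460436 196.66919845]
(0.491, 0.044, 0.1, 0) xyz [0.0008 0.0006 0.0296] rot [-0.006  0.008 -0.007]
```

View pics/s2.png

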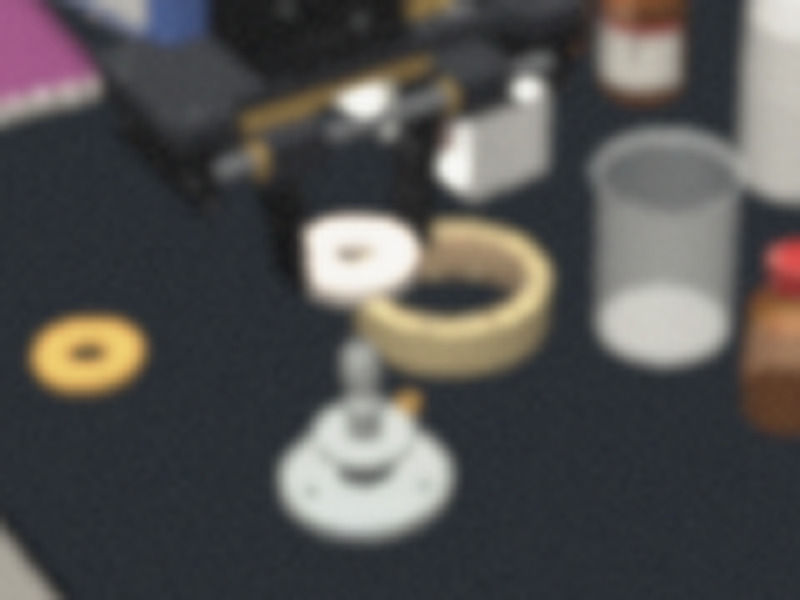

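Post top is at (263.7,211.7) and the disc's hole at (263.1,198): aligned to within about 1 mm. Lowering.

```bash
python3 -m handwheel '[{"xyz":[0.0005,0.0006,0.015],"delta_rot":[0,0,0],"gripper":0.5},{"xyz":[0.0005,0.0006,0.03],"delta_rot":[0,0,0],"gripper":0.5},{"xyz":[0.0005,0.0006,0.04],"delta_rot":[0,0,0],"gripper":0.5},{"xyz":[0.0005,0.0006,0.05],"delta_rot":[0,0,0],"gripper":0.5},{"xyz":[0.0005,0.0006,0.06],"delta_rot":[0,0,0],"gripper":0.5},{"xyz":[0.0005,0.0006,0.06],"delta_rot":[0,0,0],"gripper":0.5}]'; python3 -c "
from h import *
s=sensors.state();print(s['contact_force'],s['moment'],s['tcp_pos'])"
```

```text
time: 5.05
tcp_pos: [0.4917, 0.0451, 0.0691]
orientation: [[0.0, 1.0, 0.001], [1.0, -0.0, 0.0], [0.0, 0.001, -1.0]]
contact_force: [2.6, 3.1, -3.7]
finger_gap: 0.05
grip_force: 30.0
[ 2.63097473  3.0581743  -3.65331706] [ 0.5228232  -0.49151518 -0.04008667] [0.49169319 0.04511599 0.06905861]
```

```bash
python3 -m handwheel '[{"xyz":[0.001,0.001,0],"delta_rot":[0,0,0],"gripper":0.5},{"xyz":[0.001,0.001,0],"delta_rot":[0,0,0],"gripper":0.5},{"xyz":[0.001,0.001,0.01],"delta_rot":[0,0,0],"gripper":0.5},{"xyz":[0.001,0.001,0.01],"delta_rot":[0,0,0],"gripper":0.5}]'; python3 -c "
from h import *
s=sensors.state();print(s['contact_force'],s['moment'],s['tcp_pos'])"
```

```text
time: 5.45
tcp_pos: [0.4911, 0.0453, 0.0586]
orientation: [[0.0, 1.0, -0.002], [1.0, -0.0, -0.001], [-0.001, -0.002, -1.0]]
contact_force: [-0.1, -0.4, -1.1]
finger_gap: 0.0504
grip_force: 30.0
[-0.09396567 -0.41068096 -1.05375515] [-0.12916707  0.1147665   0.01957049] [0.49114012 0.0452678  0.05859871]
```

Force is gone. Lowering to the seat.

```bash
python3 -m handwheel '[{"xyz":[0,0,0.008],"delta_rot":[0,0,0],"gripper":0.5},{"xyz":[0,0,0.015],"delta_rot":[0,0,0],"gripper":0.5},{"xyz":[0,0,0.019],"delta_rot":[0,0,0],"gripper":0.5},{"xyz":[0,0,0.019],"delta_rot":[0,0,0],"gripper":0.5}]'; python3 -c "
from h import *
s=sensors.state();print(s['contact_force'],s['moment'],s['tcp_pos'])"
```

```text
time: 5.85
tcp_pos: [0.4916, 0.0456, 0.04]
orientation: [[0.0, 1.0, -0.002], [1.0, -0.0, -0.001], [-0.001, -0.002, -1.0]]
contact_force: [1.0, 1.2, -0.4]
finger_gap: 0.0503
grip_force: 30.0
[ 0.95456028  1.23288266 -0.40950849] [-0.11636743 -0.00330901 -0.06892984] [0.49164985 0.04555514 0.03995971]
```

```bash
python3 -m handwheel '[{"xyz":[0,0,0.0015],"delta_rot":[0,0,0],"gripper":0.5},{"xyz":[0,0,0.0015],"delta_rot":[0,0,0],"gripper":0.5},{"xyz":[0,0,0.001],"delta_rot":[0,0,0],"gripper":0.8},{"xyz":[0,0,0.001],"delta_rot":[0,0,0],"gripper":1},{"xyz":[0,0,0.001],"delta_rot":[0,0,0],"gripper":1},{"xyz":[0,0,0.001],"delta_rot":[0,0,0],"gripper":1},{"xyz":[0,0,-0.02],"delta_rot":[0,0,0],"gripper":1},{"xyz":[0,0,-0.06],"delta_rot":[0,0,0],"gripper":1},{"xyz":[0.02,-0.007,-0.09],"delta_rot":[0,0,0],"gripper":1},{"xyz":[0.06,-0.02,-0.09],"delta_rot":[0,0,0],"gripper":1},{"xyz":[0.1,-0.035,-0.09],"delta_rot":[0,0,0],"gripper":1},{"xyz":[0.14,-0.05,-0.09],"delta_rot":[0,0,0],"gripper":1},{"xyz":[0.161,-0.0595,-0.09],"delta_rot":[0,0,0],"gripper":1},{"xyz":[0.161,-0.0595,-0.09],"delta_rot":[0,0,0],"gripper":1},{"xyz":[0.161,-0.0595,-0.09],"delta_rot":[0,0,0],"gripper":1}]'
python3 - <<'E'
from h import *
p,d=grab_frame("scene")
cv2.imwrite("pics/s3.png",cv2.resize(p[160:250,210:330,::-1],(800,600),interpolation=cv2.INTER_CUBIC))
to((.432,.207,.004,0))
E
```

```text
time: 7.35
tcp_pos: [0.4329, 0.2066, 0.1309]
orientation: [[-0.001, 1.0, 0.0], [1.0, 0.001, -0.001], [-0.001, 0.0, -1.0]]
contact_force: [0.8, -0.2, -0.5]
finger_gap: 0.0868
grip_force: 0.0
(0.432, 0.207, 0.004, 0) xyz [ 0.0013 -0.0013  0.1269] rot [ 0.003  0.005 -0.009]
```

View pics/s3.png

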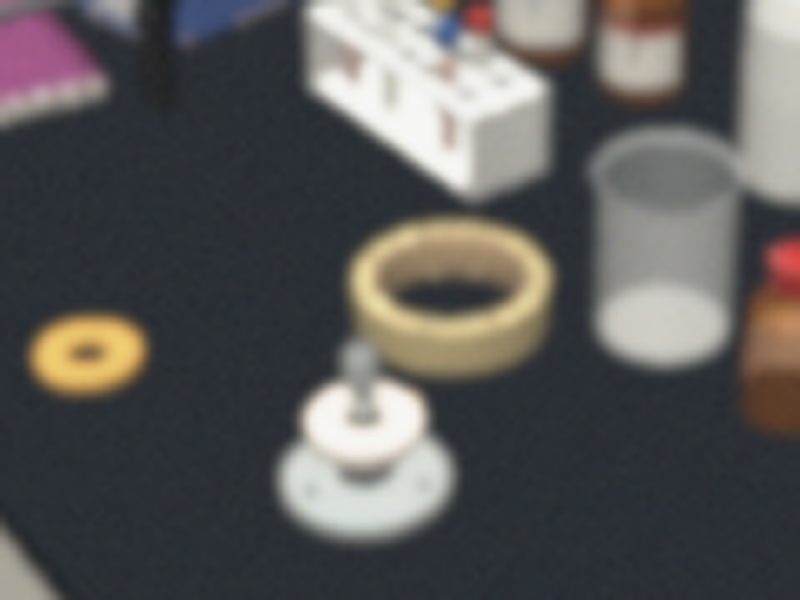

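The disc lies flat on the seat (centre about (364,420) in the crop), and the plate is untouched. Now the plate.

```bash
python3 -m handwheel '[{"xyz":[0.0007,-0.001,0.04],"delta_rot":[0,0,0],"gripper":1},{"xyz":[0.0007,-0.001,0.08],"delta_rot":[0,0,0],"gripper":1},{"xyz":[0.0007,-0.001,0.11],"delta_rot":[0,0,0],"gripper":1},{"xyz":[0.0007,-0.001,0.127],"delta_rot":[0,0,0],"gripper":1},{"xyz":[0.0007,-0.001,0.127],"delta_rot":[0,0,0],"gripper":1},{"xyz":[0.0007,-0.001,0.127],"delta_rot":[0,0,0],"gripper":0.5},{"xyz":[0.0007,-0.001,0.127],"delta_rot":[0,0,0],"gripper":0.5},{"xyz":[0.0007,-0.001,0.127],"delta_rot":[0,0,0],"gripper":0.5},{"xyz":[0.0007,-0.001,0.127],"delta_rot":[0,0,0],"gripper":0.5},{"xyz":[0.0007,-0.001,0.127],"delta_rot":[0,0,0],"gripper":0.5},{"xyz":[0.0007,-0.001,0.127],"delta_rot":[0,0,0],"gripper":0.5}]'
python3 - <<'E'
from h import *
to((.4915,.0455,.13,0))
E
```

```text
time: 8.5
tcp_pos: [0.432, 0.2076, 0.0041]
orientation: [[-0.0, 1.0, 0.0], [1.0, 0.0, 0.0], [0.0, 0.0, -1.0]]
contact_force: [-0.7, -0.3, 0.7]
finger_gap: 0.0499
grip_force: 30.0
(0.4915, 0.0455, 0.13, 0) xyz [-0.1621  0.0595 -0.1259] rot [ 0.005 -0.004  0.001]
```

```bash
python3 -m handwheel '[{"xyz":[0,0,-0.03],"delta_rot":[0,0,0],"gripper":0.5},{"xyz":[0,0,-0.07],"delta_rot":[0,0,0],"gripper":0.5},{"xyz":[-0.02,0.008,-0.11],"delta_rot":[0,0,0],"gripper":0.5},{"xyz":[-0.06,0.022,-0.126],"delta_rot":[0,0,0],"gripper":0.5},{"xyz":[-0.1,0.037,-0.126],"delta_rot":[0,0,0],"gripper":0.5},{"xyz":[-0.135,0.05,-0.126],"delta_rot":[0,0,0],"gripper":0.5},{"xyz":[-0.162,0.0595,-0.126],"delta_rot":[0,0,0],"gripper":0.5},{"xyz":[-0.162,0.0595,-0.126],"delta_rot":[0,0,0],"gripper":0.5},{"xyz":[-0.162,0.0595,-0.11],"delta_rot":[0,0,0],"gripper":0.5},{"xyz":[-0.162,0.0595,-0.095],"delta_rot":[0,0,0],"gripper":0.5},{"xyz":[-0.162,0.0595,-0.085],"delta_rot":[0,0,0],"gripper":0.5},{"xyz":[-0.162,0.0595,-0.075],"delta_rot":[0,0,0],"gripper":0.5},{"xyz":[-0.162,0.0595,-0.065],"delta_rot":[0,0,0],"gripper":0.5},{"xyz":[-0.162,0.0595,-0.065],"delta_rot":[0,0,0],"gripper":0.5}]'; python3 -c "
from h import *
s=sensors.state();print(s['contact_force'],s['moment'],s['tcp_pos'])"
```

```text
time: 9.9
tcp_pos: [0.4911, 0.0459, 0.0678]
orientation: [[-0.0, 1.0, -0.001], [1.0, 0.0, -0.0], [-0.0, -0.001, -1.0]]
contact_force: [0.4, 0.1, -1.5]
finger_gap: 0.0496
grip_force: 30.0
[ 0.44679377  0.05519159 -1.54900252] [ 0.07170732 -0.056194   -0.0137788 ] [0.49109073 0.04585384 0.06779102]
```

```bash
python3 -m handwheel '[{"xyz":[0,0,0.008],"delta_rot":[0,0,0],"gripper":0.5},{"xyz":[0,0,0.014],"delta_rot":[0,0,0],"gripper":0.5},{"xyz":[0,0,0.0195],"delta_rot":[0,0,0],"gripper":0.5},{"xyz":[0,0,0.0205],"delta_rot":[0,0,0],"gripper":0.5},{"xyz":[0,0,0.0205],"delta_rot":[0,0,0],"gripper":0.5}]'; python3 -c "
from h import *
s=sensors.state();print(s['contact_force'],s['moment'],s['tcp_pos'])"
```

```text
time: 10.4
tcp_pos: [0.4914, 0.0456, 0.0483]
orientation: [[-0.0, 1.0, 0.0], [1.0, 0.0, 0.0], [0.0, 0.0, -1.0]]
contact_force: [1.2, 0.8, -1.4]
finger_gap: 0.0496
grip_force: 30.0
[ 1.17622419  0.80578404 -1.38820881] [ 0.09008869 -0.0436146  -0.01628286] [0.49137998 0.04557543 0.04831142]
```

```bash
python3 -m handwheel '[{"xyz":[0,0,0.0005],"delta_rot":[0,0,0],"gripper":0.8},{"xyz":[0,0,0.0005],"delta_rot":[0,0,0],"gripper":1},{"xyz":[0,0,0.0005],"delta_rot":[0,0,0],"gripper":1},{"xyz":[0,0,0.0005],"delta_rot":[0,0,0],"gripper":1},{"xyz":[0,0,-0.02],"delta_rot":[0,0,0],"gripper":1},{"xyz":[0,0,-0.06],"delta_rot":[0,0,0],"gripper":1},{"xyz":[-0.02,0,-0.085],"delta_rot":[0,0,1],"gripper":1},{"xyz":[-0.06,0.01,-0.085],"delta_rot":[0,0,2.2],"gripper":1},{"xyz":[-0.1,0.02,-0.085],"delta_rot":[0,0,3.4],"gripper":1},{"xyz":[-0.14,0.035,-0.085],"delta_rot":[0,0,4.6],"gripper":1},{"xyz":[-0.18,0.05,-0.085],"delta_rot":[0,0,5.8],"gripper":1},{"xyz":[-0.22,0.065,-0.085],"delta_rot":[0,0,7],"gripper":1},{"xyz":[-0.25,0.08,-0.085],"delta_rot":[0,0,8.2],"gripper":1},{"xyz":[-0.287,0.0845,-0.085],"delta_rot":[0,0,9.4],"gripper":1},{"xyz":[-0.287,0.0845,-0.085],"delta_rot":[0,0,10.6],"gripper":1},{"xyz":[-0.287,0.0845,-0.085],"delta_rot":[0,0,11.8],"gripper":1},{"xyz":[-0.287,0.0845,-0.085],"delta_rot":[0,0,12.42],"gripper":1},{"xyz":[-0.287,0.0845,-0.085],"delta_rot":[0,0,12.42],"gripper":1},{"xyz":[-0.287,0.0845,-0.085],"delta_rot":[0,0,12.42],"gripper":1}]'
python3 - <<'E'
from h import *
p,d=grab_frame("scene")
a=cv2.resize(p[200:245,240:300,::-1],(400,300),interpolation=cv2.INTER_CUBIC)
b=cv2.resize(p[239:299,310:390,::-1],(400,300),interpolation=cv2.INTER_CUBIC)
cv2.imwrite("pics/s4.png",np.hstack([a,b]))
s=sensors.state();print(s['joint_positions'])
to((.576,-.2416,.008,-74.5))
# ring geometry candidates: project tab tops/coil for model check (scene, top)
o=np.array([.5556,-.2478,0]);x=np.array([.9636,.2672,0]);y=np.array([-.2672,.9636,0]);z=np.array([0,0,1.])
for n in("scene","top"):
    for q in([16,23,20],[16,-23,20],[-18,0,9]):print(n,q,px(n,o+(x*q[0]+y*q[1]+z*q[2])/1e3).round(1))
E
```

```text
time: 12.3
tcp_pos: [0.5758, -0.2414, 0.1333]
orientation: [[0.963, 0.269, -0.0], [0.269, -0.963, 0.0], [-0.0, -0.0, -1.0]]
contact_force: [-0.1, 0.3, -0.3]
finger_gap: 0.0869
grip_force: 0.0
[-0.3194141   0.42394855  0.85969934  1.65625044 -0.33863756  1.21833406
 -0.68364921]
(0.576, -0.2416, 0.008, -74.5) xyz [1.000e-04 3.000e-04 1.253e-01] rot [-0.001 -0.     0.013]
scene [16, 23, 20] [339.9 271.1]
scene [16, -23, 20] [354.7 279.4]
scene [-18, 0, 9] [339.4 285.5]
top [16, 23, 20] [371.3 194.3]
top [16, -23, 20] [386.3 189.6]
top [-18, 0, 9] [381.6 203.3]
```

View pics/s4.png

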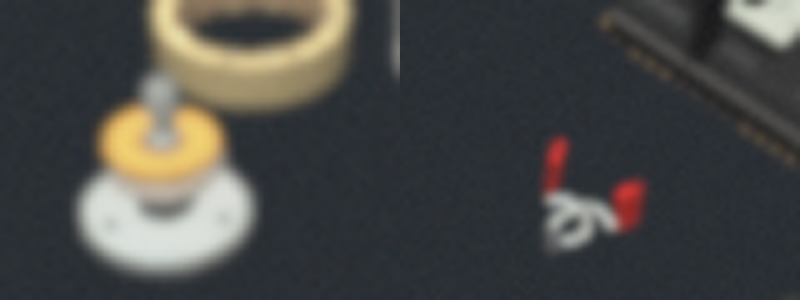

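The plate lies flat on the disc. The ring sits where the model predicts: tabs at (340,271) and (355,279), coil within 1 px. Lowering and pinching.

```bash
python3 -m handwheel '[{"xyz":[0,0,0.04],"delta_rot":[0,0,0],"gripper":1},{"xyz":[0,0,0.075],"delta_rot":[0,0,0],"gripper":1},{"xyz":[0,0,0.105],"delta_rot":[0,0,0],"gripper":1},{"xyz":[0,0,0.125],"delta_rot":[0,0,0],"gripper":1},{"xyz":[0,0,0.125],"delta_rot":[0,0,0],"gripper":1},{"xyz":[0,0,0.125],"delta_rot":[0,0,0],"gripper":0.7},{"xyz":[0,0,0.125],"delta_rot":[0,0,0],"gripper":0.6},{"xyz":[0,0,0.125],"delta_rot":[0,0,0],"gripper":0.5},{"xyz":[0,0,0.125],"delta_rot":[0,0,0],"gripper":0.4},{"xyz":[0,0,0.125],"delta_rot":[0,0,0],"gripper":0.3},{"xyz":[0,0,0.125],"delta_rot":[0,0,0],"gripper":0.2},{"xyz":[0,0,0.125],"delta_rot":[0,0,0],"gripper":0.1},{"xyz":[0,0,0.125],"delta_rot":[0,0,0],"gripper":0.1},{"xyz":[0,0,0.125],"delta_rot":[0,0,0],"gripper":0.1},{"xyz":[0,0,0.125],"delta_rot":[0,0,0],"gripper":0.1}]'
```

```text
time: 13.85
tcp_pos: [0.5765, -0.2412, 0.0088]
orientation: [[0.964, 0.267, 0.001], [0.267, -0.964, 0.001], [0.001, -0.0, -1.0]]
contact_force: [0.4, 2.9, 5.5]
finger_gap: 0.0193
grip_force: 29.5
```

```bash
python3 -m handwheel '[{"xyz":[0,0,-0.02],"delta_rot":[0,0,0],"gripper":0.1},{"xyz":[0,0,-0.06],"delta_rot":[0,0,0],"gripper":0.1},{"xyz":[0,0,-0.1],"delta_rot":[0,0,0],"gripper":0.1},{"xyz":[0.002,-0.04,-0.13],"delta_rot":[0,0,0],"gripper":0.1},{"xyz":[0.004,-0.08,-0.13],"delta_rot":[0,0,0],"gripper":0.1},{"xyz":[0.006,-0.12,-0.13],"delta_rot":[0,0,0],"gripper":0.1},{"xyz":[0.009,-0.16,-0.13],"delta_rot":[0,0,0],"gripper":0.1},{"xyz":[0.011,-0.2,-0.13],"delta_rot":[0,0,0],"gripper":0.1},{"xyz":[0.013,-0.24,-0.13],"delta_rot":[0,0,0],"gripper":0.1},{"xyz":[0.015,-0.28,-0.13],"delta_rot":[0,0,0],"gripper":0.1},{"xyz":[0.016,-0.299,-0.13],"delta_rot":[0,0,0],"gripper":0.1},{"xyz":[0.016,-0.299,-0.13],"delta_rot":[0,0,0],"gripper":0.1},{"xyz":[0.016,-0.299,-0.13],"delta_rot":[0,0,0],"gripper":0.1}]'
python3 - <<'E'
from h import *
s=sensors.state();t=s["tcp_pos"];X=s["orientation"][:,0]
ims=[]
for n in("scene","top"):
    p,d=grab_frame(n);cv2.imwrite(f"pics/raw5_{n}.png",p[:,:,::-1])
    u=px(n,[.4915,.0455,.115]);u=u.astype(int);print(n,"crop0",u-[24,30])
    ims.append(cv2.resize(p[u[1]-30:u[1]+30,u[0]-24:u[0]+24,::-1],(400,500),interpolation=cv2.INTER_CUBIC))
    o=t-.0215*X;o[2]-=.006;print("center",o,px(n,o),"coil",px(n,o-.018*X),"front",px(n,o+.0145*X),"post",px(n,[.4915,.0455,.083]))
cv2.imwrite("pics/s5.png",np.hstack(ims))
E
```

```text
time: 15.15
tcp_pos: [0.5113, 0.0497, 0.138]
orientation: [[0.964, 0.267, -0.0], [0.267, -0.964, -0.001], [-0.0, 0.001, -1.0]]
contact_force: [-0.6, 0.3, -0.3]
finger_gap: 0.0196
grip_force: 29.6
scene crop0 [238 172]
center [0.49061413 0.0440032  0.13199552] [262.1948348  197.59190173] coil [257.76528096 200.29363925] front [265.70069594 195.4535562 ] post [262.79322136 211.24027513]
top crop0 [256 191]
center [0.49061413 0.0440032  0.13199552] [280.62876206 221.16146807] coil [282.64720544 227.67765492] front [279.00724077 215.92667386] post [280.40925655 221.46325755]
```

View pics/s5.png

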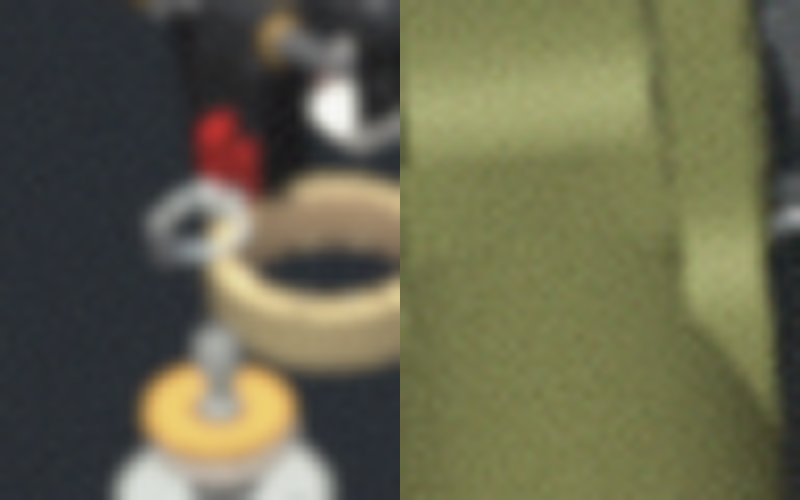

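The ring is open and held level, at about (197,222) in the left crop; the top camera is blocked by the arm. I overlay the model to find how far the ring is offset in the grip.

Run:
```python
from h import *
s=sensors.state();t=s["tcp_pos"];X=s["orientation"][:,0];Y=s["orientation"][:,1]
p=cv2.imread("pics/raw5_scene.png");x0,y0=240,180;k=10
c0=cv2.resize(p[y0:y0+40,x0:x0+40],None,fx=k,fy=k,interpolation=cv2.INTER_CUBIC)
b=np.array([.8,.3])
def circ(im,c,r,col):
    q=[((px("scene",c+r*(X*np.cos(a)+Y*np.sin(a)))+b-[x0,y0]+.5)*k).astype(int) for a in np.linspace(0,6.28,60)]
    cv2.polylines(im,[np.array(q)],True,col,1)
out=[]
for off in(0,-.004):
    im=c0.copy();o=t+(off-.0215)*X;o[2]=t[2]-.009+.004
    for r in(.0125,.0165):circ(im,o,r,(0,255,0))
    circ(im,o-.018*X+[0,0,.005],.0045,(255,255,0))
    circ(im,np.array([.4915,.0455,.083]),.0045,(0,0,255));circ(im,np.array([.4915,.0455,.051]),.026,(0,0,255))
    out.append(im)
cv2.imwrite("pics/s6.png",np.hstack(out))
```

```text
(no output)
```

View pics/s6.png

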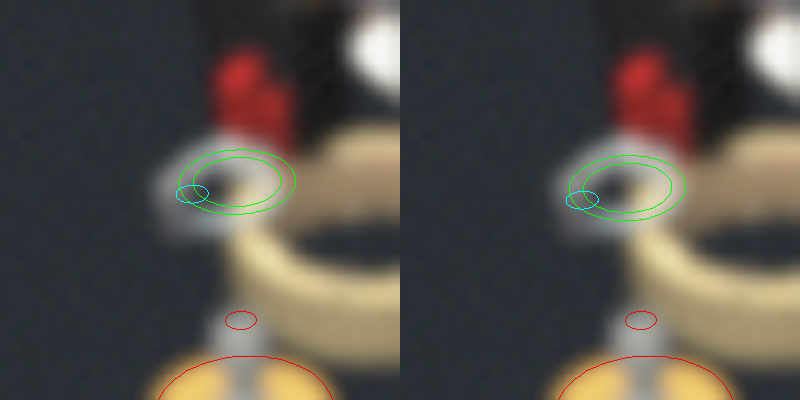

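Overlay: the coil appears about 4 mm further back than modelled, and any tilt is unclear at this scale. I bring the ring nearer the scene camera against dark background and measure it there with depth.

```bash
python3 -m handwheel '[{"xyz":[-0.02,0.026,-0.02],"delta_rot":[0,0,0],"gripper":0.1},{"xyz":[-0.045,0.057,-0.035],"delta_rot":[0,0,0],"gripper":0.1},{"xyz":[-0.07,0.09,-0.055],"delta_rot":[0,0,0],"gripper":0.1},{"xyz":[-0.095,0.122,-0.075],"delta_rot":[0,0,0],"gripper":0.1},{"xyz":[-0.12,0.155,-0.095],"delta_rot":[0,0,0],"gripper":0.1},{"xyz":[-0.145,0.188,-0.115],"delta_rot":[0,0,0],"gripper":0.1},{"xyz":[-0.17,0.221,-0.135],"delta_rot":[0,0,0],"gripper":0.1},{"xyz":[-0.195,0.254,-0.155],"delta_rot":[0,0,0],"gripper":0.1},{"xyz":[-0.22,0.287,-0.175],"delta_rot":[0,0,0],"gripper":0.1},{"xyz":[-0.245,0.32,-0.195],"delta_rot":[0,0,0],"gripper":0.1},{"xyz":[-0.262,0.343,-0.212],"delta_rot":[0,0,0],"gripper":0.1},{"xyz":[-0.262,0.343,-0.212],"delta_rot":[0,0,0],"gripper":0.1},{"xyz":[-0.262,0.343,-0.212],"delta_rot":[0,0,0],"gripper":0.1}]'
python3 - <<'E'
from h import *
s=sensors.state();t=s["tcp_pos"];O=s["orientation"]
p,d=grab_frame("scene");cv2.imwrite("pics/raw7.png",p[:,:,::-1]);np.save("d7.npy",d)
c=camera_info("scene");T=np.array(c["world_from_camera"])
o=t+O@[-.0215,0,.006];u=px("scene",o).astype(int);print(t,u)
x0,y0=u-[30,30];k=10;b=p[y0:y0+60,x0:x0+60,::-1]
np.save("u7.npy",u)
v,w=np.mgrid[y0:y0+60,x0:x0+60];D=d[y0:y0+60,x0:x0+60]
P=np.stack([(w-c["cx"])/c["fx"]*D,(v-c["cy"])/c["fy"]*D,D],-1)@T[:3,:3].T+T[:3,3]
L=(P-t)@O  # tool frame
m=(np.linalg.norm(L-[-.02,0,.003],axis=-1)<.05)&(D>0)
bb=b.astype(int);wire=m&(bb.max(2)-bb.min(2)<40)&(bb.min(2)>90)&(L[...,0]<0)
q=L[wire]*1e3;print(len(q));
for lo in range(-50,0,5):
    r=q[(q[:,0]>=lo)&(q[:,0]<lo+5)]
    if len(r):print(lo,len(r),"y",r[:,1].min().round(1),r[:,1].max().round(1),"z",np.percentile(r[:,2],[5,50,95]).round(1))
im=cv2.resize(b,(600,600),interpolation=cv2.INTER_CUBIC)
def ell(c_,r,col):
    Q=[((px("scene",t+O@(np.array(c_)+r*np.array([np.cos(a),np.sin(a),0])))-[x0,y0]+.5)*k).astype(int) for a in np.linspace(0,6.28,60)]
    cv2.polylines(im,[np.array(Q)],True,col,1)
for r in(.0125,.0165):ell([-.0215,0,.004],r,(0,255,0))
cv2.imwrite("pics/s7.png",im)
E
```

```text
time: 16.55
tcp_pos: [0.3493, -0.3511, 0.3503]
orientation: [[0.965, 0.263, 0.0], [0.263, -0.965, 0.0], [0.001, -0.0, -1.0]]
contact_force: [0.7, 0.5, -0.6]
finger_gap: 0.0192
grip_force: 29.6
[ 0.34934425 -0.35112127  0.35027644] [297 233]
151
-50 10 y 1.8 9.4 z [-0.9  0.1  2.3]
-45 16 y -4.8 14.9 z [-0.6  5.7  6.8]
-40 14 y -7.1 18.6 z [4.6 5.5 7.7]
-35 14 y -10.6 20.5 z [4.5 6.1 6.8]
-30 11 y -12.0 20.0 z [4.3 5.2 7.4]
-25 15 y -9.5 19.8 z [1.5 4.2 7.7]
-20 41 y -7.1 17.4 z [-0.4  3.2  7.1]
-15 22 y -5.7 13.2 z [-0.6  2.7  6.4]
-10 7 y -3.8 12.9 z [-42.8 -37.1   5.5]
```

View pics/s7.png

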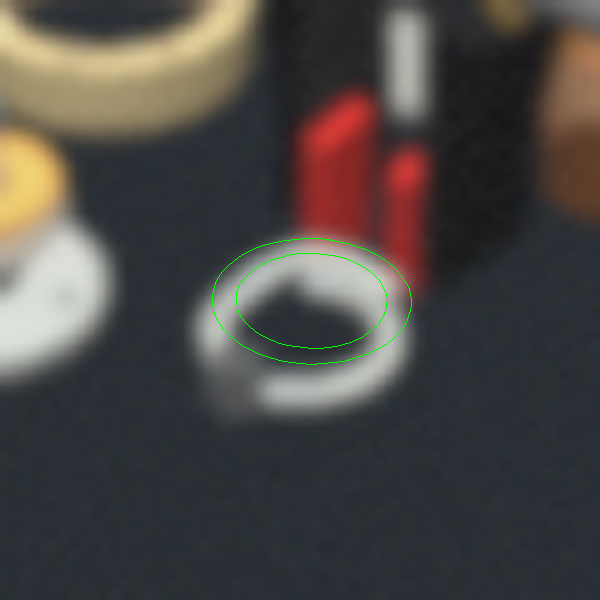

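The picture shows the ring fully open, with its coil at (235,390) and tabs at (340,170) and (405,220). Wire-top depths at the back and sides agree (5–6 mm), so it is level. I check the tabs in the same frame to separate camera bias from a real offset.

Run:
```python
from h import *
from scipy.optimize import least_squares
s=sensors.state();t=s["tcp_pos"];O=s["orientation"]
p=cv2.imread("pics/raw7.png")[:,:,::-1].astype(int);d=np.load("d7.npy");x0,y0=np.load("u7.npy")-[30,30]
c=camera_info("scene");T=np.array(c["world_from_camera"])
v,w=np.mgrid[y0:y0+60,x0:x0+60];D=d[y0:y0+60,x0:x0+60];b=p[y0:y0+60,x0:x0+60]
L=((np.stack([(w-c["cx"])/c["fx"]*D,(v-c["cy"])/c["fy"]*D,D],-1)@T[:3,:3].T+T[:3,3])-t)@O*1e3
m=red(b)&(w<x0+45);k,l,st,ce=cv2.connectedComponentsWithStats(m.astype(np.uint8))
for i in range(1,k):
    q=L[l==i];q=q[np.abs(q[:,1])<40]
    if len(q)>8:print("tab",len(q),st[i,:4]+[0,0,0,0],np.percentile(q,[5,25,50,75,95],axis=0).round(1).tolist())
# predicted extreme pixel positions of tabs for ring at nominal, tool frame: x -7.5..7.5, y +-10.5
for y in(-.0105,-.0065,.0065,.0105):
    print(y,[( (px("scene",t+O@[x,y,.0088-.030])-[x0,y0]+.5)*10).round(0).tolist() for x in(-.0075,.0075)])
wire=(b.max(2)-b.min(2)<40)&(b.min(2)>90)&(L[...,0]<-22)&(L[...,2]>3)&(L[...,2]<9)
q=L[wire][:,:2];f=least_squares(lambda a:np.hypot(q[:,0]-a[0],q[:,1]-a[1])-14.5,[-24,0],loss="soft_l1");print("wire centre",f.x.round(2),np.abs(f.fun).mean(),len(q))
```

```text
tab 85 [30 10  7 14] [[-15.4, -11.1, -21.8], [-12.5, -5.6, -20.2], [-9.7, -3.5, -14.3], [-6.4, -2.5, -7.4], [-2.8, -2.0, -1.9]]
tab 34 [38 15  5 12] [[-14.2, -6.2, -21.4], [-13.6, 10.9, -19.2], [-12.3, 12.9, -13.4], [-10.9, 13.5, -7.7], [7.2, 14.0, -2.8]]
-0.0105 [[318.0, 112.0], [374.0, 72.0]]
-0.0065 [[336.0, 122.0], [393.0, 82.0]]
0.0065 [[398.0, 152.0], [454.0, 112.0]]
0.0105 [[417.0, 162.0], [473.0, 121.0]]
wire centre [-30.15   5.85] 0.9563062481449434 59
```

```bash
python3 -m handwheel '[{"xyz":[0.02,-0.026,0.005],"delta_rot":[0,0,0],"gripper":0.1},{"xyz":[0.045,-0.057,0.02],"delta_rot":[0,0,0],"gripper":0.1},{"xyz":[0.07,-0.09,0.04],"delta_rot":[0,0,0],"gripper":0.1},{"xyz":[0.095,-0.122,0.06],"delta_rot":[0,0,0],"gripper":0.1},{"xyz":[0.12,-0.155,0.08],"delta_rot":[0,0,0],"gripper":0.1},{"xyz":[0.145,-0.188,0.1],"delta_rot":[0,0,0],"gripper":0.1},{"xyz":[0.17,-0.221,0.12],"delta_rot":[0,0,0],"gripper":0.1},{"xyz":[0.195,-0.254,0.14],"delta_rot":[0,0,0],"gripper":0.1},{"xyz":[0.22,-0.287,0.16],"delta_rot":[0,0,0],"gripper":0.1},{"xyz":[0.245,-0.316,0.18],"delta_rot":[0,0,0],"gripper":0.1},{"xyz":[0.262,-0.335,0.2],"delta_rot":[0,0,0],"gripper":0.1},{"xyz":[0.27,-0.345,0.225],"delta_rot":[0,0,0],"gripper":0.1},{"xyz":[0.27,-0.345,0.225],"delta_rot":[0,0,0],"gripper":0.1},{"xyz":[0.27,-0.345,0.225],"delta_rot":[0,0,0],"gripper":0.1}]'
cat > ov.py <<'E'
import sys
from h import *
s=sensors.state();t=s["tcp_pos"];O=s["orientation"]
p,d=grab_frame("scene");x0,y0=240,184;k=12
c0=cv2.resize(p[y0:y0+45,x0:x0+45,::-1],None,fx=k,fy=k,interpolation=cv2.INTER_CUBIC)
B=np.array([.001,-.004,0]) # camera bias, world
off=float(sys.argv[2]);im=c0.copy()
def ell(c,r,col):
    Q=[((px("scene",np.array(c)+B+r*np.array([np.cos(a),np.sin(a),0]))-[x0,y0]+.5)*k).astype(int) for a in np.linspace(0,6.28,60)]
    cv2.polylines(im,[np.array(Q)],True,col,1)
o=t+O@[-off,0,.0048]
for r in(.0125,.0165):ell(o,r,(0,255,0))
A=[.4915,.0455];ell(A+[.083],.0045,(0,0,255));ell(A+[.051],.026,(0,0,255))
print(o,t,np.r_[s["contact_force"],s["moment"]].round(2))
h=np.hstack([c0,im]);cv2.imwrite(sys.argv[1],cv2.resize(h,(800,400)))
to((A[0]+off*O[0,0],A[1]+off*O[1,0],.0663,-74.5))
E
python3 ov.py pics/s8.png .0287
```

```text
time: 18.0
tcp_pos: [0.5175, 0.0547, 0.1246]
orientation: [[0.963, 0.268, -0.003], [0.268, -0.963, -0.002], [-0.003, 0.001, -1.0]]
contact_force: [0.5, -0.0, -1.0]
finger_gap: 0.0194
grip_force: 29.6
[0.48980502 0.04697496 0.11987479] [0.51746992 0.05466558 0.1245905 ] [ 0.53 -0.04 -1.   -0.12  0.04 -0.  ]
(np.float64(0.5191523266448435), np.float64(0.05318321081659008), 0.0663, -74.5) xyz [0.0005 0.0011 0.0594] rot [ 0.004  0.004 -0.009]
```

View pics/s8.png

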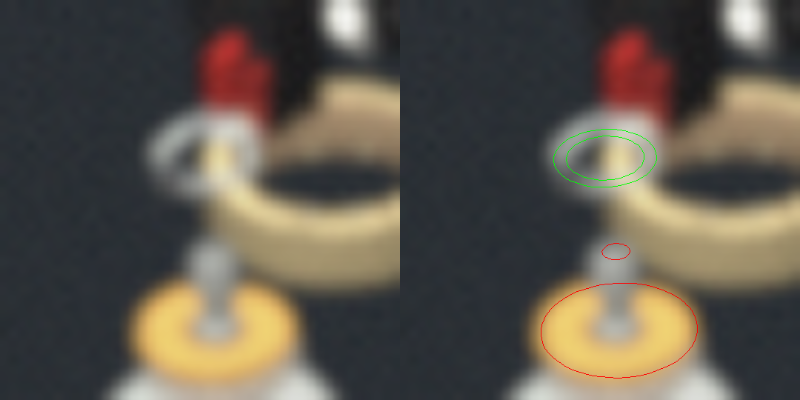

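The ring's overlay fits (centre near (602,152); the post overlay shows the same shift of about 3 px), so the ring is centred on the post to about 1 mm. Lowering over the head.

```bash
python3 -m handwheel '[{"xyz":[0.0005,0.001,0],"delta_rot":[0,0,0],"gripper":0.1},{"xyz":[0.0005,0.001,0.01],"delta_rot":[0,0,0],"gripper":0.1},{"xyz":[0.0005,0.001,0.02],"delta_rot":[0,0,0],"gripper":0.1},{"xyz":[0.0005,0.001,0.03],"delta_rot":[0,0,0],"gripper":0.1},{"xyz":[0.0005,0.001,0.04],"delta_rot":[0,0,0],"gripper":0.1},{"xyz":[0.0005,0.001,0.045],"delta_rot":[0,0,0],"gripper":0.1},{"xyz":[0.0005,0.001,0.045],"delta_rot":[0,0,0],"gripper":0.1}]'; python3 ov.py pics/s9.png .0287
```

```text
time: 18.75
tcp_pos: [0.5186, 0.0539, 0.0792]
orientation: [[0.964, 0.267, -0.002], [0.267, -0.964, -0.001], [-0.002, 0.0, -1.0]]
contact_force: [0.1, 0.9, -0.7]
finger_gap: 0.0195
grip_force: 29.6
[0.49088186 0.04622018 0.07444229] [0.51855056 0.05388358 0.07917991] [ 0.09  0.86 -0.73 -0.13  0.18 -0.05]
(np.float64(0.5191590354338879), np.float64(0.0531592342054256), 0.0663, -74.5) xyz [-0.0002  0.0008  0.0136] rot [ 0.002  0.009 -0.005]
```

View pics/s9.png

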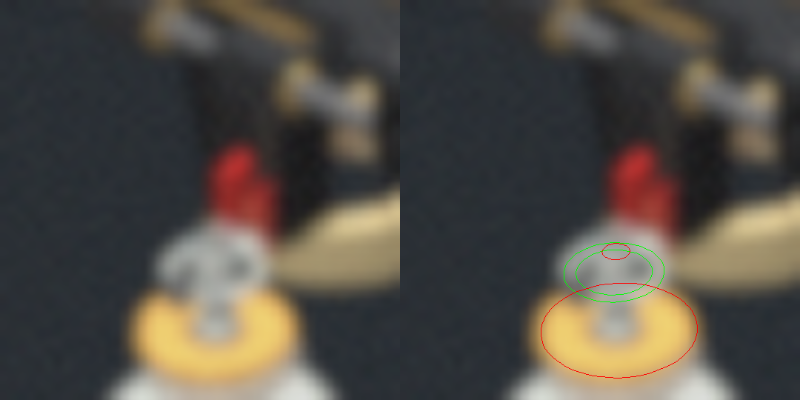

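Ring passes over the head with dark gaps on both sides of the post ((185,270) and (238,267)) and no contact force. Lowering level with the groove.

```bash
python3 -m handwheel '[{"xyz":[0,0.0006,0.005],"delta_rot":[0,0,0],"gripper":0.1},{"xyz":[0,0.0006,0.01],"delta_rot":[0,0,0],"gripper":0.1},{"xyz":[0,0.0006,0.013],"delta_rot":[0,0,0],"gripper":0.1},{"xyz":[0,0.0006,0.013],"delta_rot":[0,0,0],"gripper":0.1},{"xyz":[0,0.0006,0.013],"delta_rot":[0,0,0],"gripper":0.1},{"xyz":[0,0.0006,0.013],"delta_rot":[0,0,0],"gripper":0.1}]'; python3 ov.py pics/s10.png .0287;  python3 - <<'E'
from h import *
# depth: wire-top heights and offsets around the post
s=sensors.state();t=s["tcp_pos"];O=s["orientation"];p,d=grab_frame("scene");c=camera_info("scene");T=np.array(c["world_from_camera"])
v,w=np.mgrid[195:235,245:290];D=d[195:235,245:290];b=p[195:235,245:290].astype(int)
P=np.stack([(w-c["cx"])/c["fx"]*D,(v-c["cy"])/c["fy"]*D,D],-1)@T[:3,:3].T+T[:3,3]-[.001,-.004,0]
m=(b.max(2)-b.min(2)<45)&(P[...,2]>.054)&(P[...,2]<.075)&(np.hypot(P[...,0]-.4915,P[...,1]-.0455)<.027)&(np.hypot(P[...,0]-.4915,P[...,1]-.0455)>.0105)
q=((P[m]-[.4915,.0455,0])@np.c_[O[:,0],O[:,1],[0,0,1]]*1e3)
for a in range(-180,180,30):
    g=q[(np.degrees(np.arctan2(q[:,1],q[:,0]))//30*30)==a]
    if len(g):print(a,len(g),"r",np.hypot(g[:,0],g[:,1]).min().round(1),np.median(np.hypot(g[:,0],g[:,1])).round(1),"z",np.median(g[:,2]).round(1))
E
```

```text
time: 19.4
tcp_pos: [0.5198, 0.0536, 0.0676]
orientation: [[0.964, 0.267, 0.0], [0.267, -0.964, 0.0], [0.0, -0.0, -1.0]]
contact_force: [-0.2, -0.5, -0.5]
finger_gap: 0.0194
grip_force: 29.6
[0.49209699 0.04589622 0.06276133] [0.5197541  0.05355413 0.06757487] [-0.19 -0.46 -0.47 -0.09  0.13  0.  ]
(np.float64(0.5191592169621023), np.float64(0.05315882063460982), 0.0663, -74.5) xyz [-0.0007  0.0002  0.0013] rot [-0.001 -0.005 -0.004]
-180 1 r 13.9 13.9 z 66.6
-120 2 r 12.9 14.5 z 60.6
-90 2 r 12.7 14.6 z 61.5
-30 4 r 17.2 21.1 z 60.8
0 7 r 12.8 16.2 z 68.0
30 5 r 15.2 23.8 z 68.4
90 1 r 12.0 12.0 z 60.9
120 3 r 14.2 16.0 z 61.3
150 7 r 14.3 16.2 z 66.6
```

View pics/s10.png

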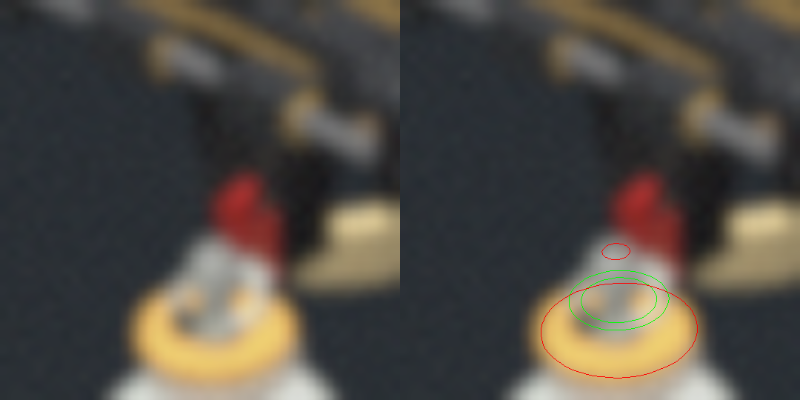

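The ring surrounds the post at the groove. Wire radii are about 14 to 16 mm all round, the wire top is at about 61 mm, it is level, and no contact force shows. Handing in.

```bash
python3 -c "
from bench import workorder
print(workorder.finish_job())"
```

```text
the job is handed in; nothing more can be done
None
```

The job is handed in at about 19.5 s of the 67 s allowed: disc and plate are seated flat, and the snap ring is held fully spread and level around the groove with no contact force showing. No verdict was returned.

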